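Close and hold a small cheese press

ROBOT

A 6-joint arm with a two-finger parallel gripper is mounted at the origin on the work surface. World frame = base frame: x ahead of the robot, y to its left, z up, the work surface at z = 0. Lengths are in m, angles in rad, forces in N, time in s.
With the tool pointing down it reaches from about 0.25 to 0.775 m from the base axis. Payload 4 kg.
Tool frame: the origin (TCP) lies at the very end of the fingers, on their centre line; the grasp point (between the pads) lies 19 mm behind it; y points along the fingers, x is the direction in which the jaws open and shut, and the axes are right-handed (so a half turn about y gives the same grasp; the last joint's range is limited). The gripper opens to 85 mm and grips with 20 to 120 N. Pads are 22 mm wide; open, the fingers measure 114 mm over their backs; the gripper's body (76 mm by 85 mm) begins 54 mm behind the grasp point. The pads swing forward as they close: fully open they stand 13 mm farther back than shut.
Start: joints at [-1.391, 0.087, 1.371, -0, 1.684, -0.103], TCP at [0.153, -0.528, 0.231] pointing down, gripper open.
Joint ranges: [-3.1, 3.1], [-0.76, 2.03], [0.27, 2.55], [-1.08, 4.22], [0.17, 2.65], [-2.57, 2.57]. Speed limits (rad/s): [2.79, 2.79, 3.14, 3.14, 3.14, 3.14].

INTERFACE

Orientations are given as a unit quaternion [w, x, y, z].
In Python, from station import r gives the robot as it stands.
- The arm moves only by the tool send_rows, never from a script. Its argument "increments" is a list of rows, each a list of 5 numbers: the shift along the tool's x, y, z in m, then the turn about the tool's y in degrees, then the closure in counts, from 0 (fully open) to 255 (shut). A call has 1 to 5 rows; each row is the pose to reach, as a shift and turn from the pose measured when the call began, along the tool's axes at that moment; what a row does not reach only later rows make up. A row lasts 1/12 s, in which the tool goes at most 41.7 mm and 7.16 degrees, less where a joint would pass 70% of its speed; a pose out of reach is approached as far as the arm can. A call with a gripper value outside its range is refused whole. The fingers move at their own pace and stop on an object; the grip force is fixed at half the most. Time passes only in rows, so rows that repeat a pose let the fingers close. It gives the time, the measured TCP pose, the force and the opening at its end, in the units of the state.
- r.sense(): the state, without advancing time (a new reading comes with each control period).
- r.capture(name): name is "scene" or "side" or "wrist"; returns a dict with "image" (384x512x3 uint8, red, green, blue), "fx", "fy", "cx", "cy" (pixels), "rvec" (rotation vector, rad) and "tvec" (3), from world to camera coordinates, as OpenCV has them; the wrist camera has in their place "tool_from_camera" (4x4, takes a point from camera to tool coordinates, whose origin is the TCP and whose axes are the tool frame's). Camera axes: x right, y down, z forward; pixel columns grow to the right and rows downward; lengths in m; the calibration is good to about 2 mm. The wrist camera is an equidistant fisheye: a pixel r from the principal point sees the ray r / f radians off the axis. A picture is of the moment at which its call begins: read the wrist's pose just before it. There is no depth.
- r.job_done(): hands the job in, once; it reports no verdict.
The state is a dict: "time": time; "joints": joint angles; "qd": joint speeds; "joint_torque": joint torques, N m; "ee_pos": TCP position; "tool_rot": TCP orientation; "force": force on the tool from outside, world axes, zero at the start; "ft_torque": the same for the moment, N m; "gripper_width": finger opening in m.
Only numpy, scipy, OpenCV 4.12 (cv2) and the standard library are available. Lean on these libraries where they do the work, as an engineer would, in place of code of your own. Each camera call takes 0.05 s, during which the arm holds its last target.

TASK

A young cheese waits in its mould on the pulled-out tray of the press. Set the wooden follower that fits this mould (the larger of the two discs, knob upward) flat on the cheese inside the mould, push the tray fully home under the press foot, then swing the cam lever down to its highest lift, where its arms are level and the foot presses hardest, not beyond. It is a first light pressing by hand: finish while still holding the lever there by its wooden grip, for it springs back up if let go; leave the other things on the table where they are.

Things in the scene. Friction and masses are not known exactly. Their poses are not given: they have to be found in the camera images.
- follower_centre (a point): The follower that fits: a loose wooden disc 92 mm in diameter and 14 mm thick with an upright round knob of 32 mm diameter and 40 mm height on its middle; 54 mm tall in all, 80 to 150 g. The point is on its axis half-way up, 27 mm above its underside; z points up out of the knob.
- small_follower_centre (a point): A smaller follower of the same wood that belongs to another mould: disc 66 mm in diameter, 14 mm thick, knob 26 mm in diameter and 34 mm high. The point is on its axis, 24 mm above its underside. Leave it alone.
- mould_mouth (a point): Centre of the rim of the white round mould that is fixed on the tray and moves with it: inside diameter 98 mm, wall 4 mm. The firm cheese in it has its flat top 18 mm below the rim, so the seated follower's disc lies 4 mm below the rim and its knob stands 36 mm above the rim. The rim is 75 mm above the table. z up, x towards the press (away from its front).
- tray (a joint): How far the tray is pulled out, in m: 0 is fully home (against its stop, the mould right under the press foot), it starts pulled out by 0.10 to 0.125; end of travel 0.13. It slides horizontally along the press's x axis (pushing towards +x closes it), stays where it is left and takes about 3 N to move. With the follower seated and the lever up, the knob passes 6 mm below the press foot.
- tray_handle (a point): Middle of the tray's bow handle: a round steel bar 12 mm in diameter and 80 mm long, level, along the press's y axis, 50 mm above the table, on two thin posts 68 mm apart, 95 mm in front (-x) of the mould's centre. It moves with the tray.
- lever_axle (a point): Middle of the lever's axle on the fixed steel press, 193 mm above the table, straight above the place of the mould's centre when the tray is home. Its frame is the press's: x from the press's front to its back (roughly away from the robot), y along the axle, z up. Two upright cheeks (60 mm deep, 8 mm thick, at y = +-82 mm, up to 223 mm) carry the axle. The press stands on a base plate 190 mm wide, from 200 mm in front of the axle to 70 mm behind.
- lever (a joint): Angle of the cam lever in rad: 0 is upright, where a stop and the return spring keep it; grows as the grip swings forward and down to the press's front (-x). At 1.571 the arms are level, pointing to the front, and the cam has its highest lift (the foot 10 mm lower than at 0; lift = 10 mm x sine of the angle); beyond it the lift falls again up to a stop at 1.95. The foot meets the follower's knob at about 0.64. Holding the grip level takes about 6 N downward.
- grip_centre (a point): Middle of the lever's wooden grip, a level round bar along the axle's direction that turns freely on its pin: 20 mm in diameter, 110 mm long, between the two flat arms of the lever (120 mm apart), 130 mm from the axle. It is 323 mm above the table when the lever is upright and 193 mm when it is level.
- lever_grip: The same wooden grip as a body (origin at its middle); it turns about its own long axis y, so only its position matters.
- press_foot: The round steel pressing foot on the ram, 56 mm in diameter, with a spring behind it. Origin: on the press's axis at table height when the lever is up; its underside is 117 mm above this origin.
- small_mould: An empty white mould, loose, 80 mm in diameter and 70 mm tall; origin under its centre. Leave it alone.
- mug: A white mug, loose, 80 mm in diameter and 80 mm tall with a handle; origin under its centre. Leave it alone.
- spoon: A wooden spoon lying on the table, 260 mm long. Leave it alone.
There are look-alikes about, which are no part of the job. What is shaped like the part that bears follower_centre but black or pink is not meant.

How it is judged:
On the way, in this order (a step that is already met when the one before it is completed fails the run):
1. the larger follower lies flat on the cheese inside the mould, let go (horizontal distance between follower_centre and mould_mouth below 0.007 m and z of follower_centre in the frame of mould_mouth below 0.0125 m and angle between follower_centre's own z axis and vertical below 0.07 rad and contact force between the fingers and follower below 0.1 N), for 0.2 s.
2. the tray is fully home with the follower still seated (horizontal distance between follower_centre and mould_mouth below 0.007 m and z of follower_centre in the frame of mould_mouth below 0.0125 m and angle between follower_centre's own z axis and vertical below 0.07 rad and value of joint tray below 0.004 m), for 0.1 s.
3. the lever is at the cam's highest lift (value of joint lever between 1.42 and 1.72 rad), for 0.2 s.
At the end, for the whole second after the job is handed in: Fingers on the lever's wooden grip (over 1.5 N), lever within 0.15 rad of level; foot presses the follower's knob with over 8 N; larger follower seated in the mould (within 7 mm of its centre, 3.5 mm of full depth, 0.07 rad of flat); tray within 4 mm of home (all of step 2 and all of step 3 and contact force between the fingers and lever_grip above 1.5 N and contact force between press_foot and follower above 8 N); the arm keeps its last pose, push and grip.
It fails at once if the smaller follower is moved more than 30 mm (distance of small_follower_centre from where it was at the start of the episode above 0.03 m).
It fails at once if the empty mould is moved more than 30 mm (distance of small_mould from where it was at the start of the episode above 0.03 m).
It fails at once if the mug is moved more than 30 mm (distance of mug from where it was at the start of the episode above 0.03 m).
It fails at once if the spoon is moved more than 30 mm (distance of spoon from where it was at the start of the episode above 0.03 m).
It also fails if it takes over 69 s, if anything falls off the work surface, if the arm or the gripper's body presses on something with over 40 N, if the wrist force passes 120 N, or if a joint passes its speed limit or range.

## Working session

There is one attempt and no reset: what is moved stays moved. The work goes in short steps, Python scripts to look and compute and a tool call to move; the robot and the scene stay as the last step left them, time stands still between calls to the robot, and variables do not carry over. Pictures are saved under pics/ and viewed, and the job is handed in when it is done.

Besides the shell and the picture viewer there is one more tool, called after ">>>" as a command line: name --pt "numbers of a row" for each row, then --argument value for the rest. send_rows: Moves the arm, as the interface text tells. Its arguments: {"type":"object","properties":{"increments":{"type":"array","items":{"type":"array","items":{"type":"number"}}}},"required":["increments"]}

```bash
ls; mkdir -p pics
python3 - <<'E'
from station import r
import cv2
print(r.sense())
for n in("scene","side","wrist"):
    c=r.capture(n); cv2.imwrite(f"pics/{n}0.png",c["image"][:,:,::-1])
    print(n,{k:v for k,v in c.items() if k!="image"})
E
```

```text
pics
{'time': 0.0, 'joints': array([-1.39110483e+00,  8.79895807e-02,  1.37227173e+00, -1.07803714e-05,
        1.68361740e+00, -1.03112576e-01]), 'qd': array([ 0.0004752 , -0.00068072,  0.00105401,  0.00023978, -0.0014655 ,
       -0.00061516]), 'joint_torque': array([ 1.57711129e-03, -3.51856327e+01, -3.13274610e+01, -5.06776735e-05,
        1.07637004e-02,  1.83131777e-05]), 'ee_pos': array([ 0.15337189, -0.52765621,  0.23011138]), 'tool_rot': array([ 0.56602115, -0.56492827,  0.42513965, -0.42394856]), 'force': array([ 0.58946438, -0.06951193,  0.09095284]), 'ft_torque': array([-0.00592048, -0.00683305, -0.00079236]), 'gripper_width': 0.08539939022468167}
scene {'fx': 386.69420058689747, 'fy': 386.69420058689747, 'cx': 254.9092431475186, 'cy': 189.7473538680726, 'rvec': array([ 1.9462783 ,  1.78537244, -0.53687386]), 'tvec': array([ 4.94036431e-05, -3.14338126e-01,  1.65719652e+00])}
side {'fx': 402.6161246206816, 'fy': 402.6161246206816, 'cx': 255.15130340117665, 'cy': 189.74050975436114, 'rvec': array([ 0.59934798, -2.63440481,  1.1682683 ]), 'tvec': array([0.43911542, 0.31027008, 1.08111149])}
wrist {'fx': 297.3186396354542, 'fy': 297.3186396354542, 'cx': 252.86297696793483, 'cy': 188.3911793403726, 'tool_from_camera': array([[ 9.99999295e-01, -7.45095704e-04, -9.24290612e-04,
        -8.78106951e-04],
       [ 6.38805019e-04, -3.18536424e-01,  9.47910406e-01,
        -1.43125910e-01],
       [-1.00070420e-03, -9.47910329e-01, -3.18535724e-01,
         8.17172987e-02],
       [ 0.00000000e+00,  0.00000000e+00,  0.00000000e+00,
         1.00000000e+00]])}
```

View pics/scene0.png

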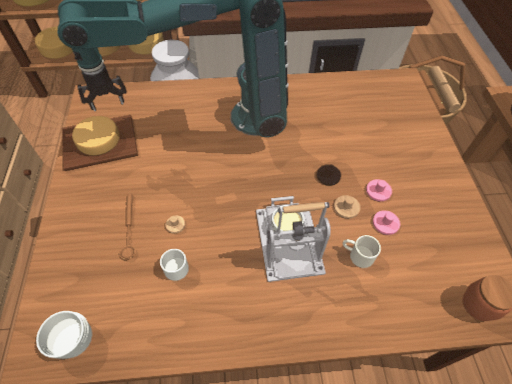

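View pics/side0.png

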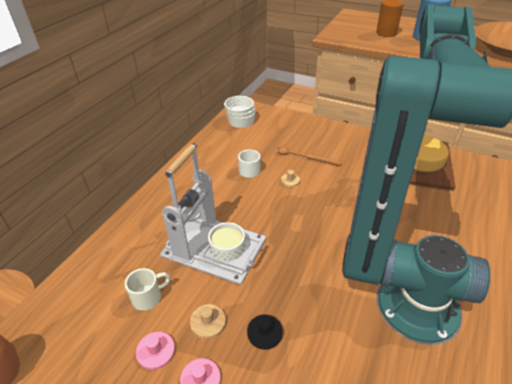

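View pics/wrist0.png

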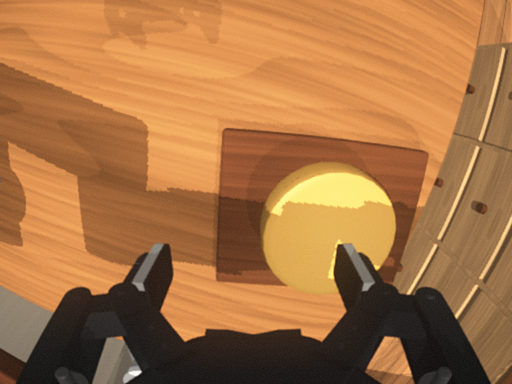

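Run:
```python
import cv2
def crop(n,x,y,w,h,s,o):
    i=cv2.imread(f"pics/{n}.png")[y:y+h,x:x+w]
    i=cv2.resize(i,None,fx=s,fy=s,interpolation=cv2.INTER_CUBIC)
    for k in range(0,w,10):
        cv2.line(i,(k*s,0),(k*s,6 if k%50 else 14),(0,0,255),1)
        if (x+k)%20==0: cv2.putText(i,str(x+k),(k*s,22),0,.4,(0,0,255),1)
    for k in range(0,h,10):
        cv2.line(i,(0,k*s),(6,k*s),(0,0,255),1)
        if (y+k)%20==0: cv2.putText(i,str(y+k),(8,k*s+4),0,.4,(0,0,255),1)
    cv2.imwrite(f"pics/{o}.png",i)
crop("scene0",240,160,160,120,5,"sc1")
crop("side0",120,140,160,120,5,"si1")
crop("side0",120,260,160,120,5,"si2")
```

```text
(no output)
```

View pics/sc1.png

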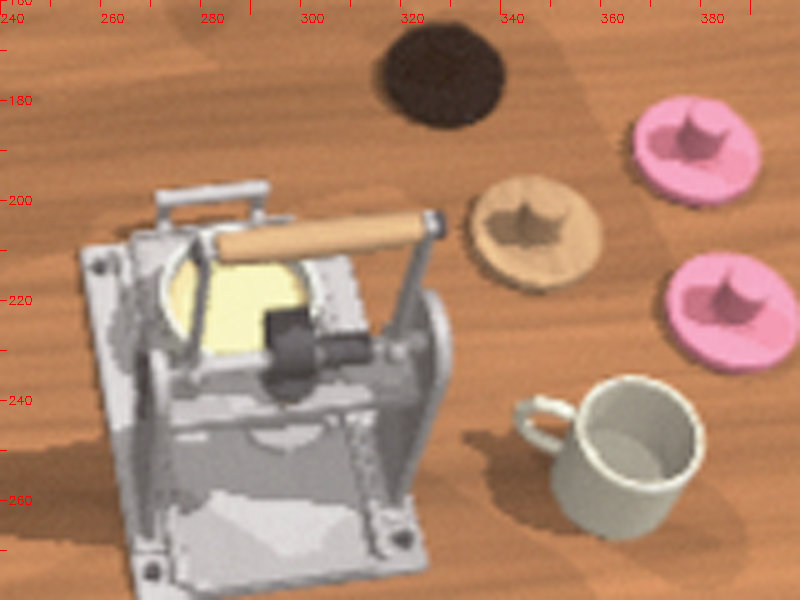

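View pics/si1.png

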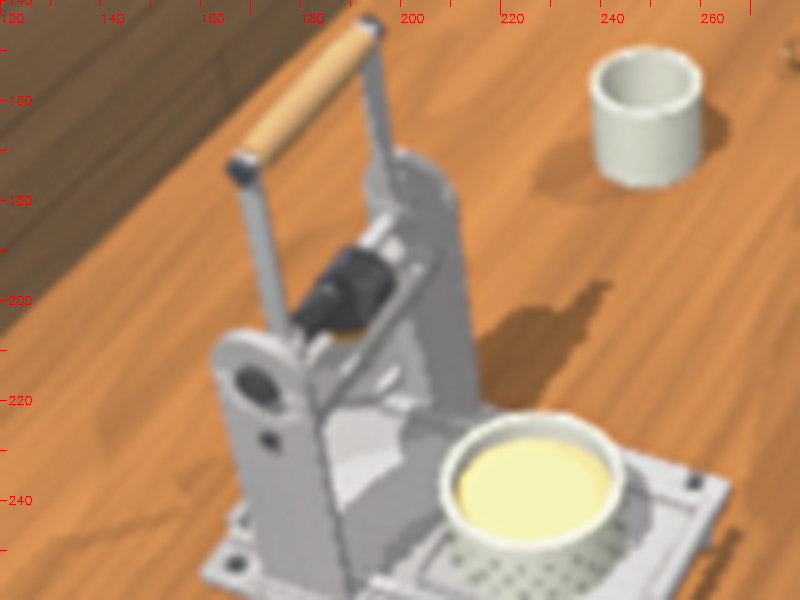

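View pics/si2.png

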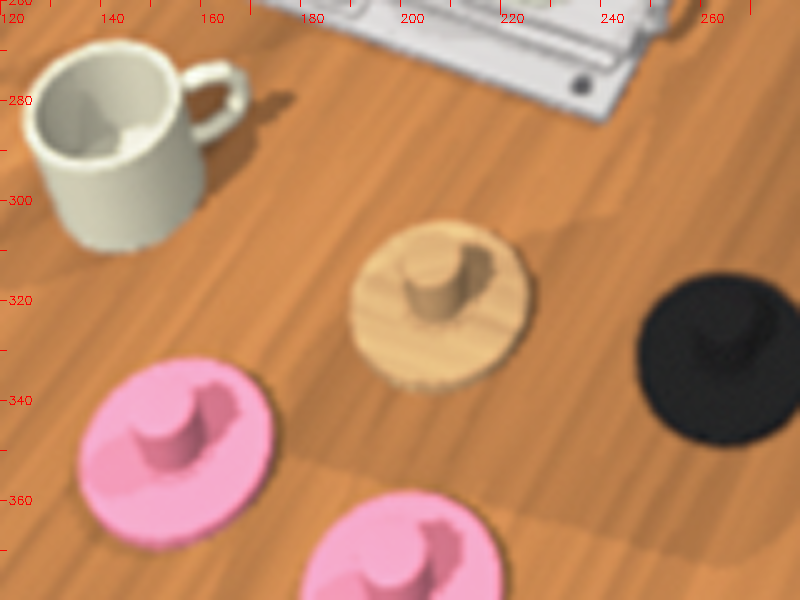

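```bash
cat > h.py <<'E'
import numpy as np, cv2
from scipy.spatial.transform import Rotation as R
C={'scene':(386.694,254.909,189.747,[ 1.9462783 ,  1.78537244, -0.53687386],[ 4.94036431e-05, -3.14338126e-01,  1.65719652]),
'side':(402.616,255.151,189.74,[ 0.59934798, -2.63440481,  1.1682683 ],[0.43911542, 0.31027008, 1.08111149])}
def ray(n,u,v):
    f,cx,cy,rv,tv=C[n]; M=R.from_rotvec(rv).as_matrix()
    return -M.T@np.array(tv), M.T@np.array([(u-cx)/f,(v-cy)/f,1])
def plane(n,u,v,z):
    o,d=ray(n,u,v); return o+d*(z-o[2])/d[2]
def proj(n,P):
    f,cx,cy,rv,tv=C[n]; p=R.from_rotvec(rv).as_matrix()@np.array(P)+tv
    return np.array([f*p[0]/p[2]+cx,f*p[1]/p[2]+cy])
def tri(u,v):
    (o1,d1),(o2,d2)=ray('scene',*u),ray('side',*v)
    A=np.stack([d1,-d2],1); t=np.linalg.lstsq(A,o2-o1,rcond=None)[0]
    a,b=o1+d1*t[0],o2+d2*t[1]; return (a+b)/2,np.linalg.norm(a-b)
def wpix(cap,s,u,v):  # wrist ray in world
    T=np.array(cap['tool_from_camera']); x=(u-cap['cx'])/cap['fx'];y=(v-cap['cy'])/cap['fy']
    th=np.hypot(x,y); d=np.array([np.sin(th)*x/th,np.sin(th)*y/th,np.cos(th)]) if th>0 else np.array([0,0,1.])
    q=s['tool_rot']; M=R.from_quat([q[1],q[2],q[3],q[0]]).as_matrix()
    return s['ee_pos']+M@T[:3,3], M@T[:3,:3]@d
def wplane(cap,s,u,v,z):
    o,d=wpix(cap,s,u,v); return o+d*(z-o[2])/d[2]
def wproj(cap,s,P):
    T=np.array(cap['tool_from_camera']);q=s['tool_rot']; M=R.from_quat([q[1],q[2],q[3],q[0]]).as_matrix()
    pt=M.T@(np.array(P)-s['ee_pos']); pc=T[:3,:3].T@(pt-T[:3,3])
    th=np.arctan2(np.hypot(pc[0],pc[1]),pc[2]); a=np.arctan2(pc[1],pc[0])
    return np.array([cap['cx']+cap['fx']*th*np.cos(a),cap['cy']+cap['fy']*th*np.sin(a)])
E
python3 - <<'E'
from h import *
np.set_printoptions(precision=4,suppress=True)
from station import r
q=r.sense()['tool_rot'];print(R.from_quat([q[1],q[2],q[3],q[0]]).as_matrix())
print('foll',plane('scene',347.2,206,.010),plane('side',207.5,319.7,.012))
print('mould',plane('side',226,236,.075))
print('handle',plane('scene',272,199,.05),plane('scene',293.5,197,.05))
print('gripscene',plane('scene',283,209,.323),plane('scene',322,204.5,.323))
print('gripside',plane('side',170,172,.323),plane('side',191,147,.323))
print('base scene',[plane('scene',*p,.01) for p in((256,210),(325,273),(268,281))])
print('base side',[plane('side',*p,.01) for p in((265.5,237),(240,284),(160,255))])
print('black',plane('scene',328.5,175,.01),'mug',plane('scene',367,247,.08),'mughandle',plane('scene',344,243,.05))
E
```

```text
[[ 0.279  -0.0003  0.9603]
 [-0.9603  0.0018  0.279 ]
 [-0.0018 -1.      0.0002]]
foll [0.4834 0.2908 0.01  ] [0.4862 0.2869 0.012 ]
mould [0.5525 0.0609 0.075 ]
handle [0.4568 0.0185 0.05  ] [0.4546 0.0953 0.05  ]
gripscene [0.6646 0.0103 0.323 ] [0.6593 0.1156 0.323 ]
gripside [0.6618 0.1199 0.323 ] [0.6719 0.0076 0.323 ]
base scene [array([ 0.473, -0.039,  0.01 ]), array([0.7285, 0.1618, 0.01  ]), array([ 0.7396, -0.025 ,  0.01  ])]
base side [array([ 0.4706, -0.0367,  0.01  ]), array([0.4617, 0.1519, 0.01  ]), array([0.7272, 0.1634, 0.01  ])]
black [0.3407 0.2507 0.01  ] mug [0.681  0.2949 0.08  ] mughandle [0.6468 0.2343 0.05  ]
```

```bash
cat >> h.py <<'E'
def go(x,y,z,phi=None):
    from station import r
    s=r.sense(); q=s['tool_rot']; M=R.from_quat([q[1],q[2],q[3],q[0]]).as_matrix()
    d=M.T@(np.array([x,y,z])-s['ee_pos']); cur=np.arctan2(M[1,2],M[0,2])
    t=0 if phi is None else -np.degrees((phi-cur+np.pi)%(2*np.pi)-np.pi)
    print('t',round(s['time'],2),'pos',s['ee_pos'].round(4),'phi',round(cur,3),'F',s['force'].round(2),'w',round(s['gripper_width'],4),'tilt',M[:,1].round(4))
    print('shift mm',(d*1000).round(1),'turn',round(t,2))
E
python3 -c "
from h import *
go(.485,.289,.26,1.616)"
```

```text
t 0.15 pos [ 0.1534 -0.5278  0.2304] phi 0.283 F [ 0.15 -0.62 -1.51] w 0.0854 tilt [-3.0e-04  1.8e-03 -1.0e+00]
shift mm [-691.9  -28.3  546.3] turn -76.39
```

>>> send_rows --pt "-0.6919 -0.0283 0.5463 -76.4 0" --pt "-0.6919 -0.0283 0.5463 -76.4 0" --pt "-0.6919 -0.0283 0.5463 -76.4 0" --pt "-0.6919 -0.0283 0.5463 -76.4 0" --pt "-0.6919 -0.0283 0.5463 -76.4 0"

```text
time: 0.57
ee_pos: [0.2319, -0.3333, 0.2376]
tool_rot: [0.67, -0.669, 0.229, -0.228]
force: [1.4, -0.1, -0.9]
gripper_width: 0.085
```

```bash
python3 -c "
from h import *
go(.485,.289,.26,1.616)"
```

```text
t 0.57 pos [ 0.2319 -0.3333  0.2376] phi 0.913 F [ 1.39 -0.09 -0.86] w 0.085 tilt [ 1.0e-04  1.7e-03 -1.0e+00]
shift mm [-180.2  -21.3  647.2] turn -40.28
```

>>> send_rows --pt "-0.18 -0.021 0.647 -40.3 0" --pt "-0.18 -0.021 0.647 -40.3 0" --pt "-0.18 -0.021 0.647 -40.3 0" --pt "-0.18 -0.021 0.647 -40.3 0" --pt "-0.18 -0.021 0.647 -40.3 0"

```text
time: 0.98
ee_pos: [0.31, -0.1403, 0.2447]
tool_rot: [0.707, -0.707, 0.011, -0.012]
force: [1.0, 0.0, -0.0]
gripper_width: 0.0855
```

```bash
python3 -c "
from h import *
go(.485,.289,.26,1.616)"
```

```text
t 0.98 pos [ 0.31   -0.1403  0.2447] phi 1.538 F [ 0.99  0.01 -0.01] w 0.0855 tilt [ 8.0e-04  1.3e-03 -1.0e+00]
shift mm [160.8 -14.6 434.8] turn -4.47
```

>>> send_rows --pt "0.161 -0.0146 0.4348 -4.5 0" --pt "0.161 -0.0146 0.4348 -4.5 0" --pt "0.161 -0.0146 0.4348 -4.5 0" --pt "0.161 -0.0146 0.4348 -4.5 0" --pt "0.161 -0.0146 0.4348 -4.5 0"

```text
time: 1.4
ee_pos: [0.3884, 0.0529, 0.2517]
tool_rot: [0.707, -0.707, -0.017, 0.016]
force: [0.4, -0.9, 0.2]
gripper_width: 0.0852
```

```bash
python3 -c "
from h import *
go(.485,.289,.26,1.616)"
```

```text
t 1.4 pos [0.3884 0.0529 0.2517] phi 1.617 F [ 0.41 -0.87  0.21] w 0.0852 tilt [ 0.0016  0.001  -1.    ]
shift mm [107.4  -7.9 231.4] turn 0.06
```

```bash
cat >> h.py <<'E'
def wcap(name):
    from station import r
    import pickle
    s=r.sense(); c=r.capture('wrist'); cv2.imwrite(f'pics/{name}.png',cv2.resize(c['image'][:,:,::-1],None,fx=1.5625,fy=1.5625,interpolation=cv2.INTER_CUBIC))
    pickle.dump((s,c),open(f'{name}.pkl','wb'))
    return s,c
E
python3 -c "
from h import *
wcap('w1')"
```

```text
(no output)
```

View pics/w1.png

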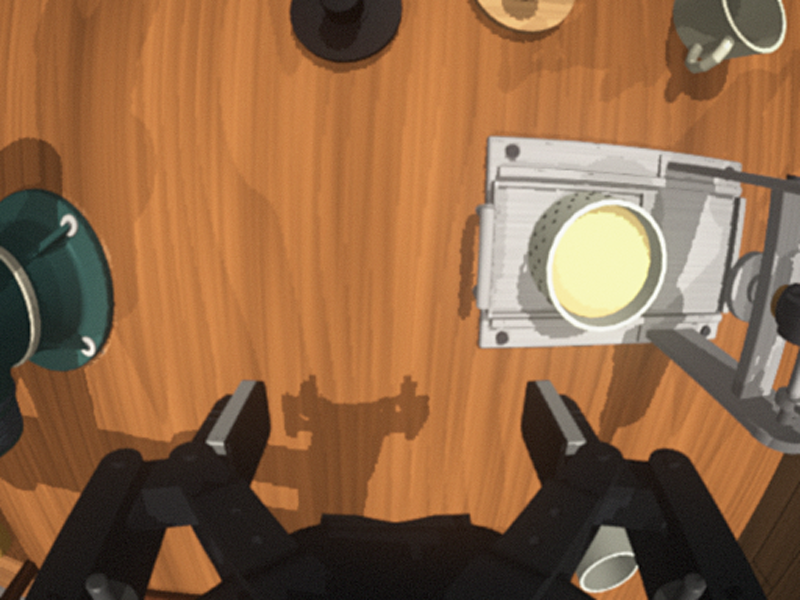

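>>> send_rows --pt "0.107 -0.008 0.23 0 0" --pt "0.107 -0.008 0.23 0 0" --pt "0.107 -0.008 0.23 0 0" --pt "0.107 -0.008 0.23 0 0" --pt "0.107 -0.008 0.23 0 0"

```text
time: 1.87
ee_pos: [0.4641, 0.2464, 0.2593]
tool_rot: [0.71, -0.704, -0.021, 0.019]
force: [0.4, -1.9, 0.1]
gripper_width: 0.0851
```

>>> send_rows --pt "0.012 0 0.032 0 0" --pt "0.012 0 0.032 0 0" --pt "0.012 0 0.032 0 0"

```text
time: 2.12
ee_pos: [0.4741, 0.2801, 0.258]
tool_rot: [0.709, -0.704, -0.021, 0.021]
force: [0.1, -0.7, 0.1]
gripper_width: 0.0856
```

```bash
python3 -c "
from h import *
wcap('w2')
go(.485,.289,.26,1.616)"
```

```text
t 2.17 pos [0.474  0.279  0.2586] phi 1.629 F [ 0.37 -0.24  0.28] w 0.0853 tilt [ 3.0e-04  6.7e-03 -1.0e+00]
shift mm [11.5 -1.4  9.4] turn 0.75
```

View pics/w2.png

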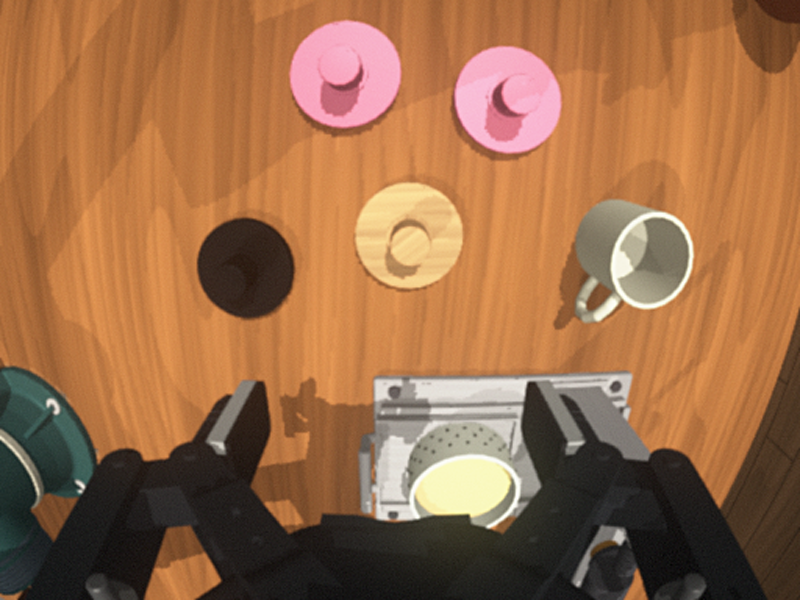

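Run:
```python
from h import *
import pickle
np.set_printoptions(precision=4,suppress=True)
k=1/1.5625
s1,c1=pickle.load(open('w1.pkl','rb'));s2,c2=pickle.load(open('w2.pkl','rb'))
def fit(pts,z,s,c,rad):
    W=np.array([wplane(c,s,u*k,v*k,z)[:2] for u,v in pts])
    from scipy.optimize import least_squares
    f=least_squares(lambda p:np.hypot(*(W-p[:2]).T)-p[2],[*W.mean(0),rad]); return f.x
print('mould outer',fit([(666,262),(606,200),(607,330),(650,308),(567,318)],.075,s1,c1,.053))
print('mould inner(cheese side)',)
print('disc',fit([(355,237),(463,236),(410,182),(409,289)],.012,s2,c2,.046))
print('knob',fit([(389,242),(432,246),(412,225),(411,264)],.054,s2,c2,.016))
print('handle ends w1',wplane(c1,s1,486*k,206*k,.052),wplane(c1,s1,484*k,307*k,.052))
print('mould w2',fit([(521,490),(465,455),(411,490),(427,467),(505,467)],.075,s2,c2,.053))
print('base corners w1',[wplane(c1,s1,u*k,v*k,.01) for u,v in((488,137),(480,347),(743,163))])
```

```text
mould outer [0.5541 0.0577 0.0525]
mould inner(cheese side)
disc [0.485  0.2866 0.0465]
knob [0.4847 0.2886 0.0159]
handle ends w1 [0.4544 0.0938 0.052 ] [0.4606 0.0136 0.052 ]
mould w2 [0.5521 0.056  0.0536]
base corners w1 [array([0.4604, 0.1469, 0.01  ]), array([ 0.4707, -0.0406,  0.01  ]), array([0.7326, 0.1615, 0.01  ])]
```

```bash
python3 -c "
from h import *
go(.485,.2875,.1,1.623)"
```

```text
t 2.17 pos [0.474  0.279  0.2586] phi 1.629 F [ 0.37 -0.24  0.28] w 0.0853 tilt [ 3.0e-04  6.7e-03 -1.0e+00]
shift mm [ 11.3 158.6   6.8] turn 0.34
```

>>> send_rows --pt "0.0113 0.1586 0.0068 0 0" --pt "0.0113 0.1586 0.0068 0 0" --pt "0.0113 0.1586 0.0068 0 0" --pt "0.0113 0.1586 0.0068 0 0" --pt "0.0113 0.1586 0.0068 0 0"

```text
time: 2.58
ee_pos: [0.4797, 0.2833, 0.0913]
tool_rot: [-0.707, 0.707, 0.015, -0.025]
force: [-1.5, -0.9, -1.2]
gripper_width: 0.0856
```

```bash
python3 -c "
from h import *
go(.485,.2875,.025,1.623)
wcap('w3')"
```

```text
t 2.58 pos [0.4797 0.2833 0.0913] phi 1.627 F [-1.48 -0.86 -1.17] w 0.0856 tilt [-1.490e-02 -7.000e-04 -9.999e-01]
shift mm [ 6.5 66.2  3.9] turn 0.22
```

View pics/w3.png

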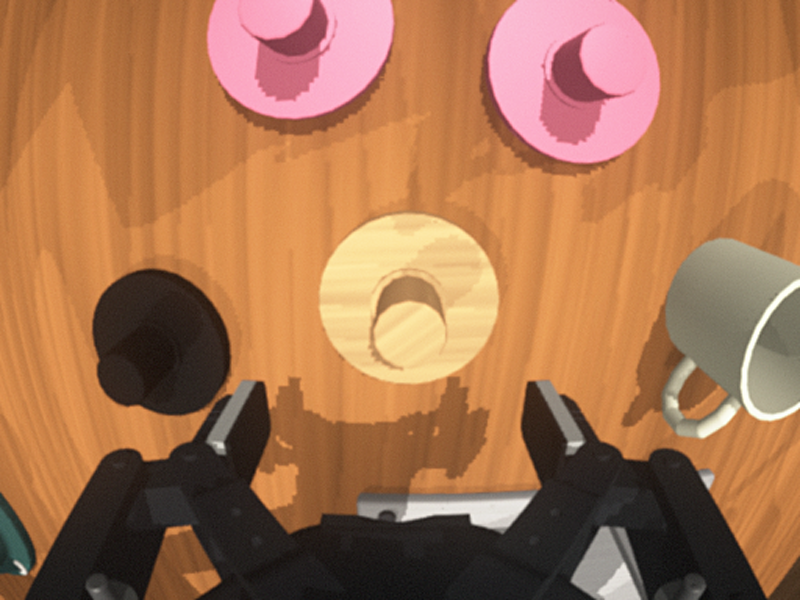

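>>> send_rows --pt "0.005 0.02 0.004 0 0" --pt "0.005 0.045 0.004 0 0" --pt "0.005 0.06 0.004 0 0" --pt "0.005 0.065 0.004 0 0" --pt "0.005 0.065 0.004 0 0"

```text
time: 3.05
ee_pos: [0.4868, 0.2885, 0.0324]
tool_rot: [0.708, -0.706, -0.017, 0.022]
force: [-0.2, 0.1, 0.6]
gripper_width: 0.0853
```

```bash
python3 -c "
from h import *
go(.485,.2875,.026,1.623)"
```

```text
t 3.05 pos [0.4868 0.2885 0.0324] phi 1.626 F [-0.19  0.15  0.55] w 0.0853 tilt [-0.0074  0.0027 -1.    ]
shift mm [-1.9  6.5 -0.9] turn 0.18
```

>>> send_rows --pt "-0.002 0.006 -0.001 0 0" --pt "-0.002 0.006 -0.001 0 0" --pt "-0.002 0.006 -0.001 0 130" --pt "-0.002 0.006 -0.001 0 255" --pt "-0.002 0.006 -0.001 0 255"

```text
time: 3.47
ee_pos: [0.4854, 0.2876, 0.0274]
tool_rot: [0.708, -0.706, -0.018, 0.022]
force: [0.6, -0.3, -0.2]
gripper_width: 0.0518
```

>>> send_rows --pt "0 0 0 0 255" --pt "0 0 0 0 255" --pt "0 0 0 0 255" --pt "0 0 0 0 255" --pt "0 0 0 0 255"

```text
time: 3.88
ee_pos: [0.486, 0.288, 0.0282]
tool_rot: [0.708, -0.705, -0.018, 0.021]
force: [0.1, -0.1, 4.3]
gripper_width: 0.0304
```

```bash
python3 -c "
from h import *
go(.5535,.059,.18,1.623)
wcap('w4')"
```

```text
t 3.88 pos [0.486  0.288  0.0282] phi 1.626 F [ 0.09 -0.06  4.33] w 0.0304 tilt [-0.0044  0.004  -1.    ]
shift mm [  54.1 -153.  -231.7] turn 0.19
```

View pics/w4.png

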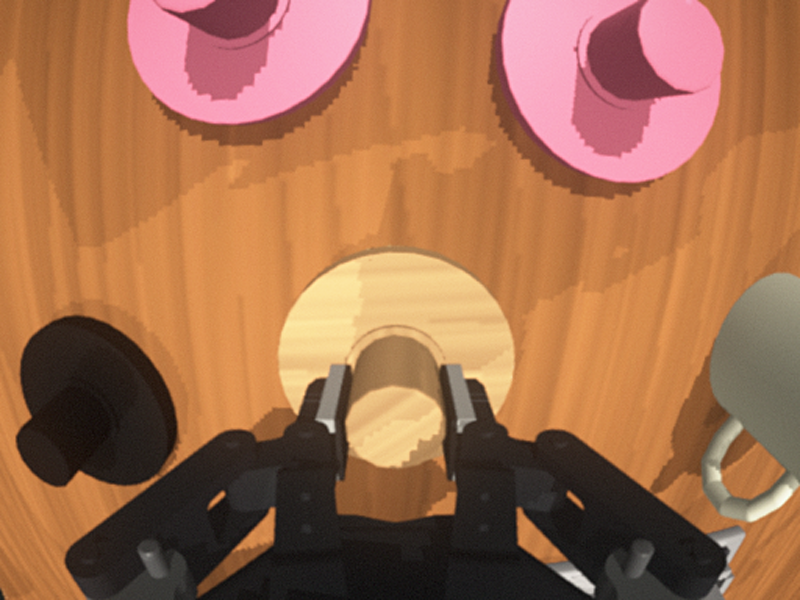

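Run:
```python
from h import *
import pickle
k=1/1.5625
s,c=pickle.load(open('w4.pkl','rb'))
from scipy.optimize import least_squares
def fit(pts,z,rad):
    W=np.array([wplane(c,s,u*k,v*k,z)[:2] for u,v in pts])
    return least_squares(lambda p:np.hypot(*(W-p[:2]).T)-rad,W.mean(0)).x
print(fit([(347,428),(445,428),(396,467),(396,387)],.054,.016),fit([(279,355),(515,352),(395,251)],.014,.046),s['ee_pos'])
```

```text
[0.48594555 0.28776942] [0.4862025  0.28773435] [0.48595303 0.2879625  0.02821728]
```

>>> send_rows --pt "0 -0.04 0 0 255" --pt "0 -0.08 0 0 255" --pt "0 -0.12 0 0 255" --pt "0 -0.153 0 0 255" --pt "0 -0.153 0 0 255"

```text
time: 4.35
ee_pos: [0.49, 0.2889, 0.1898]
tool_rot: [0.71, -0.703, -0.023, 0.016]
force: [0.9, 0.4, 1.1]
gripper_width: 0.0298
```

```bash
python3 -c "
from h import *
go(.5535,.059,.18,1.623)"
```

```text
t 4.35 pos [0.49   0.2889 0.1898] phi 1.627 F [0.91 0.36 1.13] w 0.0298 tilt [ 0.0088  0.0101 -0.9999]
shift mm [  50.6    8.  -233.1] turn 0.2
```

```bash
python3 -c "
from h import *
go(.5535,-.04,.19,1.623)"
```

```text
t 4.35 pos [0.49   0.2889 0.1898] phi 1.627 F [0.91 0.36 1.13] w 0.0298 tilt [ 0.0088  0.0101 -0.9999]
shift mm [  45.1   -3.  -331.9] turn 0.2
```

>>> send_rows --pt "0.045 -0.002 -0.332 0 255" --pt "0.045 -0.002 -0.332 0 255" --pt "0.045 -0.002 -0.332 0 255" --pt "0.045 -0.002 -0.332 0 255" --pt "0.045 -0.002 -0.332 0 255"

```text
time: 4.77
ee_pos: [0.5273, 0.0815, 0.1842]
tool_rot: [0.71, -0.703, -0.022, 0.018]
force: [0.6, -0.0, -1.5]
gripper_width: 0.0303
```

```bash
python3 -c "
from h import *
go(.5535,-.04,.19,1.623)"
```

```text
t 4.77 pos [0.5273 0.0815 0.1842] phi 1.627 F [ 0.61 -0.01 -1.52] w 0.0303 tilt [ 0.0058  0.01   -0.9999]
shift mm [  19.3   -6.8 -122.8] turn 0.24
```

>>> send_rows --pt "0.0193 -0.0068 -0.1228 0 255" --pt "0.0193 -0.0068 -0.1228 0 255" --pt "0.0193 -0.0068 -0.1228 0 255" --pt "0.0193 -0.0068 -0.1228 0 255" --pt "0.0193 -0.0068 -0.1228 0 255"

```text
time: 5.18
ee_pos: [0.5529, -0.0424, 0.1879]
tool_rot: [0.711, -0.703, -0.019, 0.017]
force: [0.1, 1.5, -2.2]
gripper_width: 0.0305
```

```bash
python3 -c "
from h import *
go(.5535,-.04,.19,1.623)
wcap('w5')
from station import r
for n in ('side','scene'):
  cv2.imwrite('pics/%s5.png'%n,cv2.resize(r.capture(n)['image'][120:300,130:370,::-1],None,fx=3.3,fy=3.3,interpolation=cv2.INTER_CUBIC))"
```

```text
t 5.18 pos [ 0.5529 -0.0424  0.1879] phi 1.622 F [ 0.08  1.48 -2.24] w 0.0305 tilt [ 0.0024  0.0107 -0.9999]
shift mm [ 0.8 -2.   2.3] turn -0.03
```

View pics/w5.png

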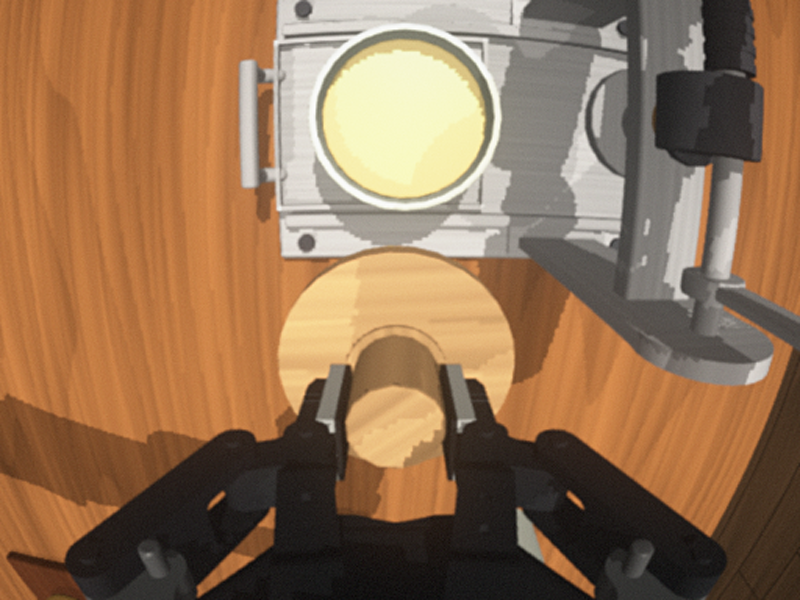

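View pics/side5.png

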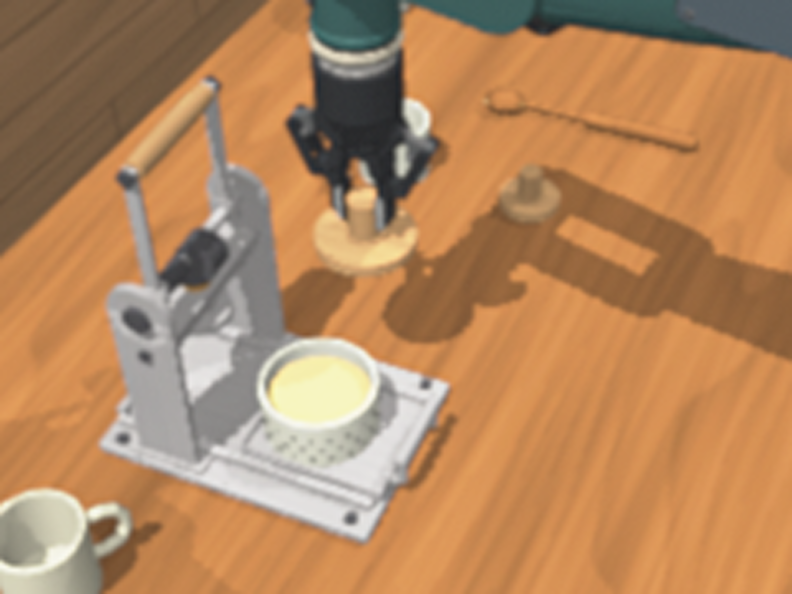

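Run:
```python
from h import *
import pickle
k=1/1.5625
s,c=pickle.load(open('w5.pkl','rb'))
from scipy.optimize import least_squares
for pts in ([(309.5,116),(500.5,118),(405,25),(405,210.5)],[(317,116),(494,118),(405,31),(405,203)]):
    W=np.array([wplane(c,s,u*k,v*k,.075)[:2] for u,v in pts])
    print(least_squares(lambda p:np.hypot(*(W-p[:2]).T)-p[2],[*W.mean(0),.05]).x)
i=c['image'][5:145,190:330,::-1]; cv2.imwrite('pics/w5c.png',cv2.resize(i,None,fx=4,fy=4,interpolation=cv2.INTER_CUBIC))
print('handle',wplane(c,s,249*k,62*k,.055),wplane(c,s,249*k,187*k,.055))
```

```text
[0.55323159 0.0570381  0.05232521]
[0.55346218 0.05737786 0.04841445]
handle [0.45806893 0.09136545 0.055     ] [0.46036635 0.01375353 0.055     ]
```

View pics/w5c.png

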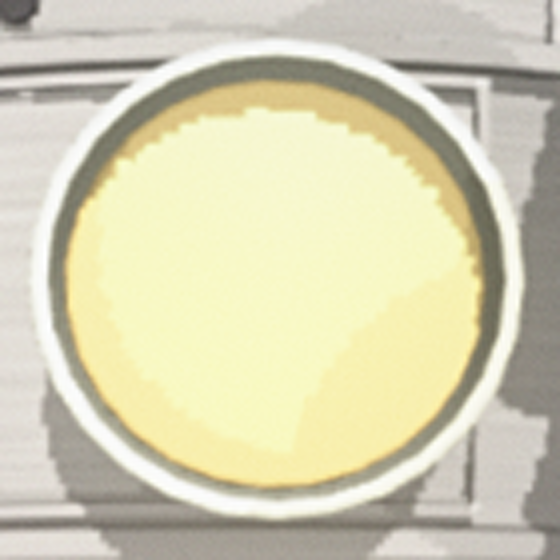

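```bash
python3 -c "
from h import *
go(.5534,.0576,.13,1.623)"
```

```text
t 5.33 pos [ 0.5528 -0.0389  0.1888] phi 1.628 F [ 0.28 -0.03 -1.12] w 0.0303 tilt [ 0.0036  0.011  -0.9999]
shift mm [ 5.9 59.9 95.7] turn 0.3
```

Run:
```python
from h import *
s,c=wcap('w6')
k=1/1.5625
print(s['ee_pos'],s['qd'].round(4))
i=c['image'][5:145,190:330,::-1]; cv2.imwrite('pics/w6c.png',cv2.resize(i,None,fx=4,fy=4,interpolation=cv2.INTER_CUBIC))
```

```text
[ 0.55281278 -0.03890753  0.18879217] [ 0.0198 -0.0099 -0.0049 -0.0035 -0.0001 -0.0016]
```

View pics/w6c.png

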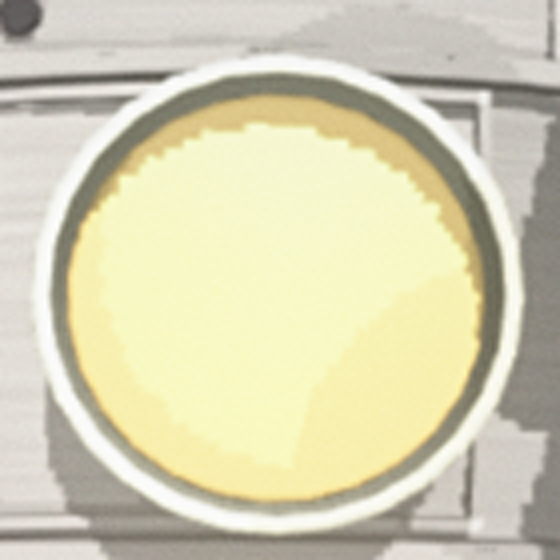

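Run:
```python
from h import *
import pickle
from scipy.optimize import least_squares
for n,pts in (('w6',[(198.5,79),(320.75,79),(259.5,18.25),(259.5,138.25)]),('w5',[(198,75),(320.75,75),(259.5,14.5),(259.5,134.5)])):
    s,c=pickle.load(open(n+'.pkl','rb'))
    W=np.array([wplane(c,s,u,v,.075)[:2] for u,v in pts])
    print(least_squares(lambda p:np.hypot(*(W-p[:2]).T)-p[2],[*W.mean(0),.05]).x)
# follower in-hand in same view: knob/disc at heights relative to TCP
s,c=pickle.load(open('w6.pkl','rb')); k=1/1.5625
z=s['ee_pos'][2]-.0282+.014
W=np.array([wplane(c,s,u*k,v*k,z)[:2] for u,v in[(279,355),(515,352),(395,251)]])
print(least_squares(lambda p:np.hypot(*(W-p[:2]).T)-.046,W.mean(0)).x,s['ee_pos'])
```

```text
[0.55330513 0.05801854 0.05278828]
[0.55334713 0.05783889 0.05273419]
[ 0.55327007 -0.03908563] [ 0.55281278 -0.03890753  0.18879217]
```

>>> send_rows --pt "0.0055 0 0.0965 0.3 255" --pt "0.0055 0 0.0965 0.3 255" --pt "0.0055 0.02 0.0965 0.3 255" --pt "0.0055 0.06 0.0965 0.3 255" --pt "0.0055 0.06 0.0965 0.3 255"

```text
time: 5.8
ee_pos: [0.5463, 0.0618, 0.1211]
tool_rot: [0.711, -0.703, -0.016, 0.025]
force: [-2.7, -0.8, -4.1]
gripper_width: 0.0304
```

>>> send_rows --pt "0 0 0 0 255" --pt "0 0 0 0 255"

```text
time: 5.97
ee_pos: [0.5451, 0.0628, 0.1205]
tool_rot: [0.711, -0.703, -0.016, 0.027]
force: [-0.7, -0.2, -0.8]
gripper_width: 0.0303
```

```bash
python3 -c "
from h import *
go(.553,.058,.11,1.623)"
```

```text
t 5.97 pos [0.5451 0.0628 0.1205] phi 1.631 F [-0.7  -0.17 -0.76] w 0.0303 tilt [-0.0164  0.0111 -0.9998]
shift mm [ 7.7 10.3 -5.4] turn 0.44
```

>>> send_rows --pt "0.008 0.002 -0.005 0 255" --pt "0.008 0.002 -0.005 0 255" --pt "0.008 0.002 -0.005 0 255" --pt "0.008 0.002 -0.005 0 255" --pt "0.008 0.002 -0.005 0 255"

```text
time: 6.38
ee_pos: [0.554, 0.0579, 0.1193]
tool_rot: [0.711, -0.703, -0.016, 0.026]
force: [0.1, -0.3, -1.5]
gripper_width: 0.0303
```

```bash
python3 -c "
from h import *
go(.5533,.058,.11,1.623)"
```

```text
t 6.38 pos [0.554  0.0579 0.1193] phi 1.63 F [ 0.06 -0.31 -1.52] w 0.0303 tilt [-0.0147  0.0112 -0.9998]
shift mm [-0.6  9.3 -0. ] turn 0.39
```

>>> send_rows --pt "-0.0005 0.005 0 0 255" --pt "-0.0005 0.01 0 0 255" --pt "-0.0005 0.015 0 0 255" --pt "-0.0005 0.018 0 0 255" --pt "-0.0005 0.018 0 0 255"

```text
time: 6.8
ee_pos: [0.5523, 0.0581, 0.0997]
tool_rot: [0.711, -0.703, -0.015, 0.027]
force: [-0.4, 0.5, -2.5]
gripper_width: 0.0302
```

```bash
python3 -c "
from h import *
go(.5533,.058,.085,1.623)
wcap('w7')"
```

```text
t 6.8 pos [0.5523 0.0581 0.0997] phi 1.63 F [-0.43  0.46 -2.46] w 0.0302 tilt [-0.0174  0.0112 -0.9998]
shift mm [ 1.2 14.7 -0.4] turn 0.39
```

View pics/w7.png

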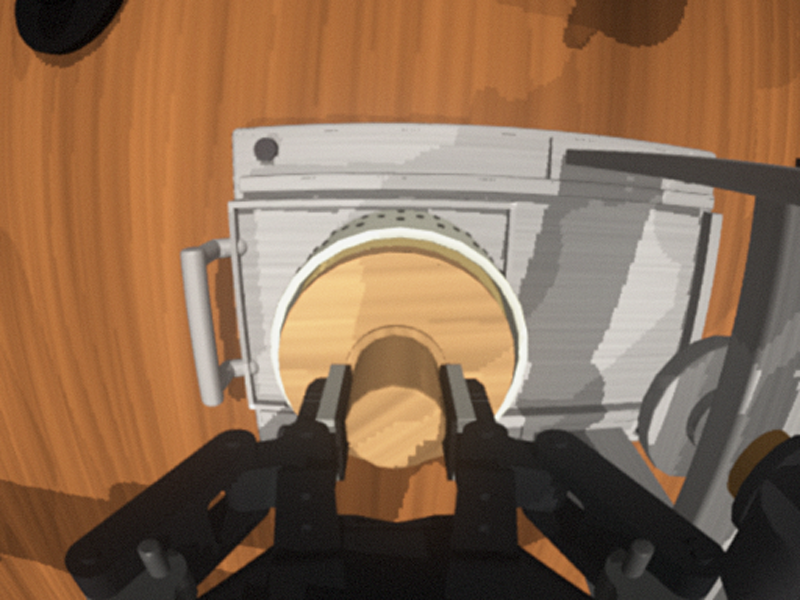

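>>> send_rows --pt "0.0012 0.003 0 0 255" --pt "0.0012 0.006 0 0 255" --pt "0.0013 0.009 0 0 255" --pt "0.0013 0.012 0 0 255" --pt "0.0013 0.012 0 0 255"

```text
time: 7.27
ee_pos: [0.5532, 0.0584, 0.0873]
tool_rot: [0.711, -0.703, -0.015, 0.027]
force: [-0.5, 0.4, -1.8]
gripper_width: 0.0305
```

```bash
python3 -c "
from h import *
go(.5533,.058,.085,1.623)
wcap('w8')"
```

```text
t 7.27 pos [0.5532 0.0584 0.0873] phi 1.63 F [-0.55  0.45 -1.8 ] w 0.0305 tilt [-0.0182  0.0112 -0.9998]
shift mm [ 0.1  2.3 -0.4] turn 0.4
```

View pics/w8.png

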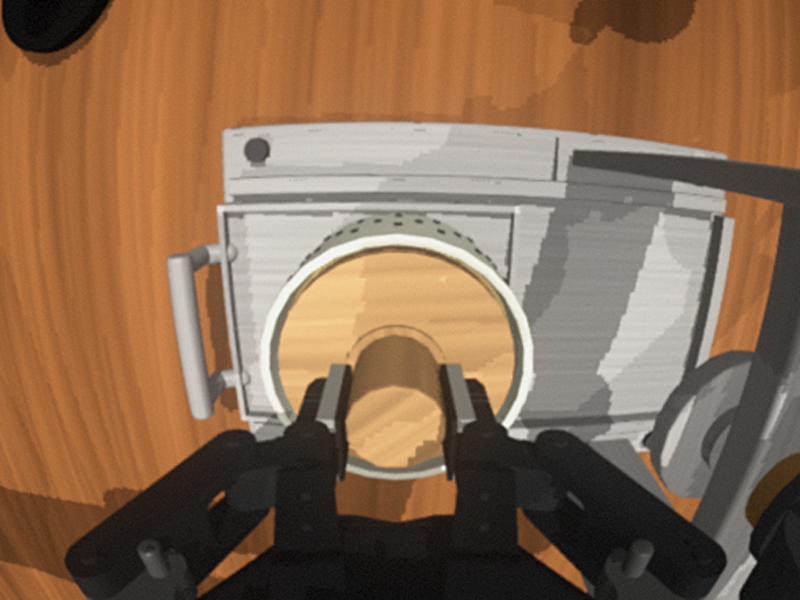

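Inside the mould now, with even gaps on both sides. Down the last bit.

>>> send_rows --pt "0 0.002 0 0 255" --pt "0 0.004 0 0 255" --pt "0 0.004 0 0 255"

```text
time: 7.57
ee_pos: [0.5542, 0.0586, 0.0856]
tool_rot: [0.711, -0.703, -0.016, 0.026]
force: [-1.1, 0.6, 4.6]
gripper_width: 0.0302
```

```bash
python3 -c "
from h import *
go(.5533,.058,.085,1.623)"
```

```text
t 7.57 pos [0.5542 0.0586 0.0856] phi 1.63 F [-1.07  0.56  4.57] w 0.0302 tilt [-0.0148  0.0114 -0.9998]
shift mm [-0.9  0.6 -0.5] turn 0.4
```

>>> send_rows --pt "0 0 0 0 150" --pt "0 0 0 0 110" --pt "0 0 0 0 80" --pt "0 -0.003 0 0 60" --pt "0 -0.006 0 0 60"

```text
time: 7.98
ee_pos: [0.554, 0.0585, 0.0913]
tool_rot: [0.711, -0.703, -0.016, 0.026]
force: [0.5, 0.7, 0.2]
gripper_width: 0.0647
```

>>> send_rows --pt "0 -0.02 0 0 60" --pt "0 -0.05 0 0 60" --pt "0 -0.08 0 0 60" --pt "0 -0.1 0 0 60" --pt "0 -0.1 0 0 60"

```text
time: 8.4
ee_pos: [0.5585, 0.0573, 0.1979]
tool_rot: [0.711, -0.703, -0.02, 0.022]
force: [0.6, -0.1, 0.8]
gripper_width: 0.065
```

```bash
python3 -c "
from h import *
go(.42,.053,.19,1.623)
wcap('w9')
from station import r
c=r.capture('side');cv2.imwrite('pics/side9.png',cv2.resize(c['image'][170:290,140:300,::-1],None,fx=5,fy=5,interpolation=cv2.INTER_CUBIC))"
```

```text
t 8.4 pos [0.5585 0.0573 0.1979] phi 1.63 F [ 0.63 -0.1   0.77] w 0.065 tilt [-0.0042  0.0114 -0.9999]
shift mm [-138.5    8.5    3.8] turn 0.4
```

View pics/w9.png

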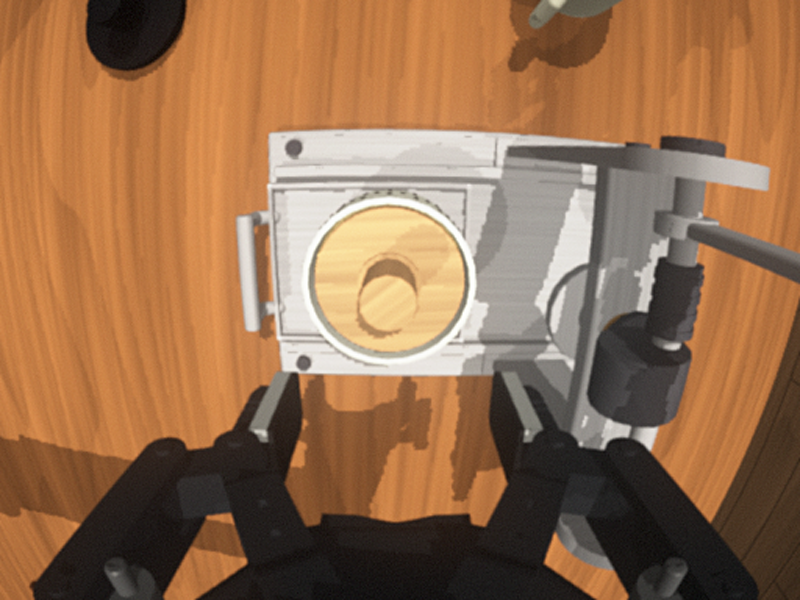

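View pics/side9.png

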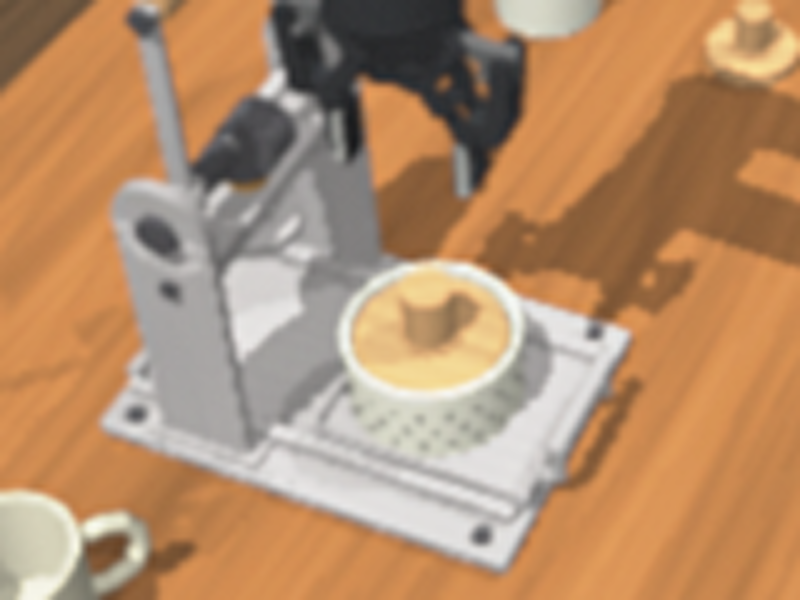

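>>> send_rows --pt "-0.1585 0 0.004 0.4 255" --pt "-0.1585 0 0.004 0.4 255" --pt "-0.1585 0 0.004 0.4 255" --pt "-0.1585 0 0.004 0.4 255" --pt "-0.1585 0 0.004 0.4 255"

```text
time: 8.92
ee_pos: [0.3915, 0.0521, 0.1918]
tool_rot: [0.711, -0.703, -0.012, 0.026]
force: [0.6, -0.5, -0.6]
gripper_width: 0.0048
```

```bash
python3 -c "
from h import *
go(.4,.053,.034,1.623)"
```

```text
t 8.92 pos [0.3915 0.0521 0.1918] phi 1.623 F [ 0.57 -0.52 -0.62] w 0.0048 tilt [-0.0203  0.0114 -0.9997]
shift mm [ 11.6 157.6  -1.6] turn 0.02
```

>>> send_rows --pt "0.01 0.03 -0.001 0 255" --pt "0.01 0.07 -0.001 0 255" --pt "0.01 0.11 -0.001 0 255" --pt "0.01 0.14 -0.001 0 255" --pt "0.01 0.155 -0.001 0 255"

```text
time: 9.33
ee_pos: [0.394, 0.0535, 0.0306]
tool_rot: [0.711, -0.702, -0.008, 0.029]
force: [-0.8, 0.6, -0.2]
gripper_width: 0.0002
```

```bash
python3 -c "
from h import *
go(.435,.053,.034,1.623)
wcap('w10')"
```

```text
t 9.33 pos [0.394  0.0535 0.0306] phi 1.623 F [-0.79  0.65 -0.18] w 0.0002 tilt [-0.031   0.0116 -0.9995]
shift mm [40.8 -4.7 -2.6] turn 0.0
```

View pics/w10.png

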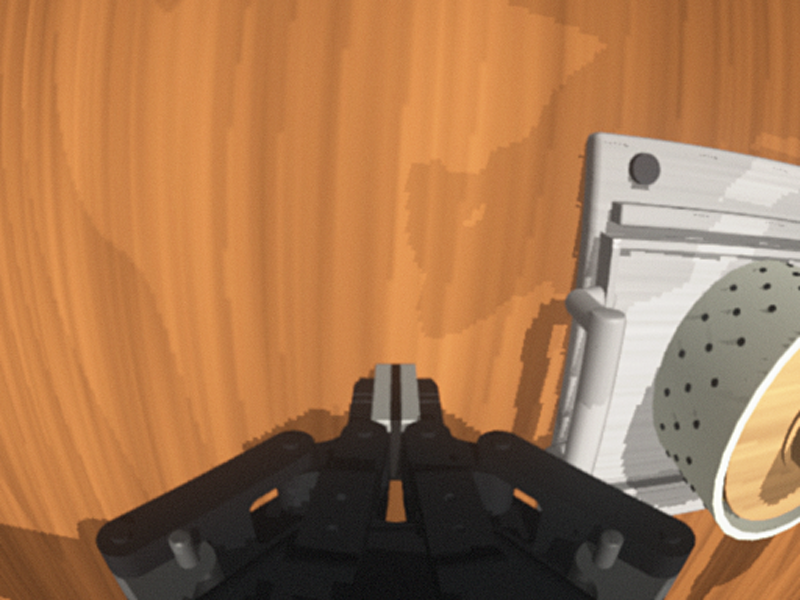

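>>> send_rows --pt "0.0 -0.009 -0.002 0 255" --pt "0.01 -0.009 -0.002 0 255" --pt "0.02 -0.009 -0.002 0 255" --pt "0.03 -0.009 -0.002 0 255" --pt "0.04 -0.009 -0.002 0 255"

```text
time: 9.8
ee_pos: [0.436, 0.0535, 0.0383]
tool_rot: [0.711, -0.702, -0.008, 0.029]
force: [0.2, 0.3, -0.2]
gripper_width: -0.0001
```

```bash
python3 -c "
from h import *
go(.5,.0555,.038,1.623)"
```

```text
t 9.8 pos [0.436  0.0535 0.0383] phi 1.623 F [ 0.2   0.3  -0.24] w -0.0001 tilt [-0.0305  0.0117 -0.9995]
shift mm [64.  -1.6 -1.4] turn -0.0
```

>>> send_rows --pt "0.008 -0.001 -0.0005 0 255" --pt "0.018 -0.001 -0.0005 0 255" --pt "0.028 -0.001 -0.0005 0 255" --pt "0.038 -0.0015 -0.001 0 255" --pt "0.048 -0.0015 -0.001 0 255"

```text
time: 10.22
ee_pos: [0.4849, 0.0554, 0.0386]
tool_rot: [0.711, -0.702, -0.008, 0.029]
force: [-3.9, 0.2, 4.4]
gripper_width: 0.0001
```

```bash
python3 -c "
from h import *
go(.535,.057,.038,1.623)"
```

```text
t 10.22 pos [0.4849 0.0554 0.0386] phi 1.623 F [-3.93  0.23  4.38] w 0.0001 tilt [-0.0307  0.0122 -0.9995]
shift mm [50.1 -0.9 -1. ] turn 0.01
```

>>> send_rows --pt "0.008 -0.002 -0.0005 0 255" --pt "0.018 -0.002 -0.0005 0 255" --pt "0.028 -0.002 -0.0005 0 255" --pt "0.038 -0.002 -0.001 0 255" --pt "0.046 -0.002 -0.001 0 255"

```text
time: 10.63
ee_pos: [0.5326, 0.0571, 0.0396]
tool_rot: [0.712, -0.702, -0.008, 0.029]
force: [-3.1, 1.2, 3.0]
gripper_width: 0.0003
```

```bash
python3 -c "
from h import *
go(.56,.058,.038,1.623)
wcap('w11')"
```

```text
t 10.63 pos [0.5326 0.0571 0.0396] phi 1.623 F [-3.08  1.2   3.05] w 0.0003 tilt [-0.0293  0.0129 -0.9995]
shift mm [27.5  0.8 -0.5] turn 0.0
```

View pics/w11.png

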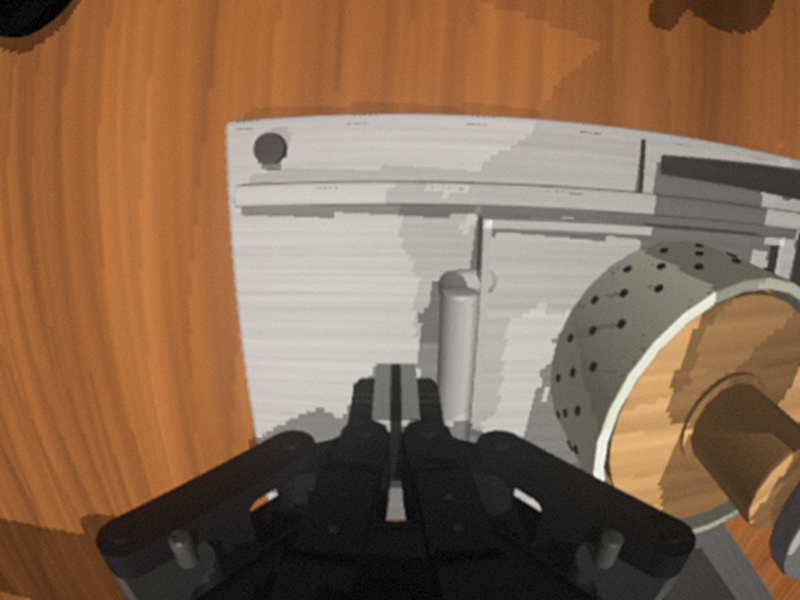

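>>> send_rows --pt "0.004 0 0 0 255" --pt "0.008 0 0 0 255" --pt "0.012 0 0 0 255" --pt "0.015 0 0 0 255" --pt "0.017 0 0 0 255"

```text
time: 11.1
ee_pos: [0.5508, 0.0575, 0.0394]
tool_rot: [0.711, -0.702, -0.009, 0.028]
force: [-8.3, -0.5, 6.7]
gripper_width: 0.0001
```

```bash
python3 -c "
from h import *
go(.56,.058,.038,1.623)"
```

```text
t 11.1 pos [0.5508 0.0575 0.0394] phi 1.623 F [-8.28 -0.53  6.73] w 0.0001 tilt [-0.0282  0.0118 -0.9995]
shift mm [9.2 1.2 0. ] turn 0.0
```

>>> send_rows --pt "0.003 0 0 0 255" --pt "0.006 0 0 0 255" --pt "0.006 0 0 0 255"

```text
time: 11.35
ee_pos: [0.5511, 0.0575, 0.0395]
tool_rot: [0.711, -0.702, -0.004, 0.034]
force: [-19.4, -1.3, 13.7]
gripper_width: -0.0002
```

```bash
python3 -c "
from h import *
go(.56,.058,.038,1.623)"
```

```text
t 11.35 pos [0.5511 0.0575 0.0395] phi 1.623 F [-19.4   -1.31  13.66] w -0.0002 tilt [-0.0428  0.0108 -0.999 ]
shift mm [ 9.   1.1 -0. ] turn 0.02
```

>>> send_rows --pt "-0.02 0 0 0 255" --pt "-0.06 0 0 0 255" --pt "-0.09 0 0 0 255" --pt "-0.11 0 0 0 200" --pt "-0.12 -0.02 0 0 100"

```text
time: 11.77
ee_pos: [0.4271, 0.0508, 0.0607]
tool_rot: [0.711, -0.702, -0.001, 0.036]
force: [-1.1, 0.7, -0.2]
gripper_width: 0.0233
```

```bash
python3 -c "
from h import *
go(.43,.055,.4,1.623)
wcap('w12')
from station import r
c=r.capture('side');cv2.imwrite('pics/side12.png',cv2.resize(c['image'][130:290,120:300,::-1],None,fx=4,fy=4,interpolation=cv2.INTER_CUBIC))"
```

```text
t 11.77 pos [0.4271 0.0508 0.0607] phi 1.623 F [-1.06  0.69 -0.2 ] w 0.0233 tilt [-0.0507  0.0105 -0.9987]
shift mm [ -13.9 -338.9    8.5] turn 0.01
```

View pics/w12.png

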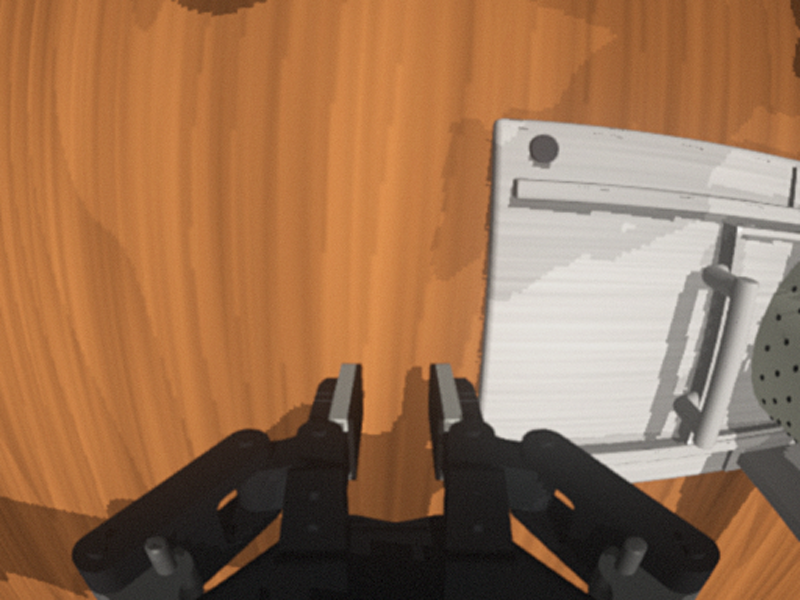

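View pics/side12.png

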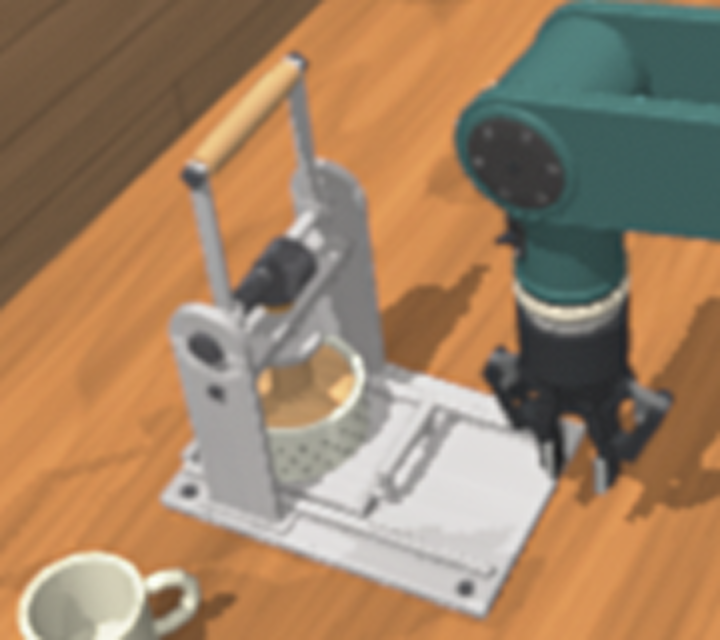

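>>> send_rows --pt "-0.01 -0.34 0.008 0 0" --pt "-0.01 -0.34 0.008 0 0" --pt "-0.01 -0.34 0.008 0 0" --pt "-0.01 -0.34 0.008 0 0" --pt "-0.01 -0.34 0.008 0 0"

```text
time: 12.28
ee_pos: [0.4355, 0.0531, 0.2749]
tool_rot: [0.711, -0.703, -0.007, 0.03]
force: [1.4, 0.2, -0.3]
gripper_width: 0.0855
```

```bash
python3 -c "
from h import *
go(.5,.055,.4,1.623)"
```

```text
t 12.28 pos [0.4355 0.0531 0.2749] phi 1.623 F [ 1.41  0.23 -0.33] w 0.0855 tilt [-0.0319  0.0102 -0.9994]
shift mm [  60.6 -127.1   -0. ] turn 0.0
```

>>> send_rows --pt "0.03 -0.3 0 0 0" --pt "0.03 -0.3 0 0 0" --pt "0.03 -0.3 0 0 0"

```text
time: 12.53
ee_pos: [0.4525, 0.0524, 0.3989]
tool_rot: [0.711, -0.703, -0.009, 0.028]
force: [1.3, 0.8, 0.5]
gripper_width: 0.0852
```

```bash
python3 -c "
from h import *
go(.5,.055,.42,1.623)"
```

```text
t 12.53 pos [0.4525 0.0524 0.3989] phi 1.623 F [1.26 0.78 0.49] w 0.0852 tilt [-0.0279  0.0099 -0.9996]
shift mm [ 46.9 -22.4   0.3] turn -0.01
```

```bash
python3 -c "
from h import *
go(.6,.03,.42,1.623)"
```

```text
t 12.53 pos [0.4525 0.0524 0.3989] phi 1.623 F [1.26 0.78 0.49] w 0.0852 tilt [-0.0279  0.0099 -0.9996]
shift mm [145.5 -25.4 -29.8] turn -0.01
```

>>> send_rows --pt "0.1455 -0.0254 -0.03 0 0" --pt "0.1455 -0.0254 -0.03 0 0" --pt "0.1455 -0.0254 -0.03 0 0" --pt "0.1455 -0.0254 -0.03 0 0" --pt "0.1455 -0.0254 -0.03 0 0"

```text
time: 12.95
ee_pos: [0.607, 0.0283, 0.414]
tool_rot: [0.71, -0.703, -0.007, 0.029]
force: [0.5, 0.7, -1.4]
gripper_width: 0.0852
```

```bash
python3 -c "
from h import *
go(.6,.03,.42,1.623)
wcap('w13')"
```

```text
t 12.95 pos [0.607  0.0283 0.414 ] phi 1.621 F [ 0.5   0.66 -1.4 ] w 0.0852 tilt [-0.031   0.0097 -0.9995]
shift mm [-7.1 -5.8  2.1] turn -0.12
```

View pics/w13.png

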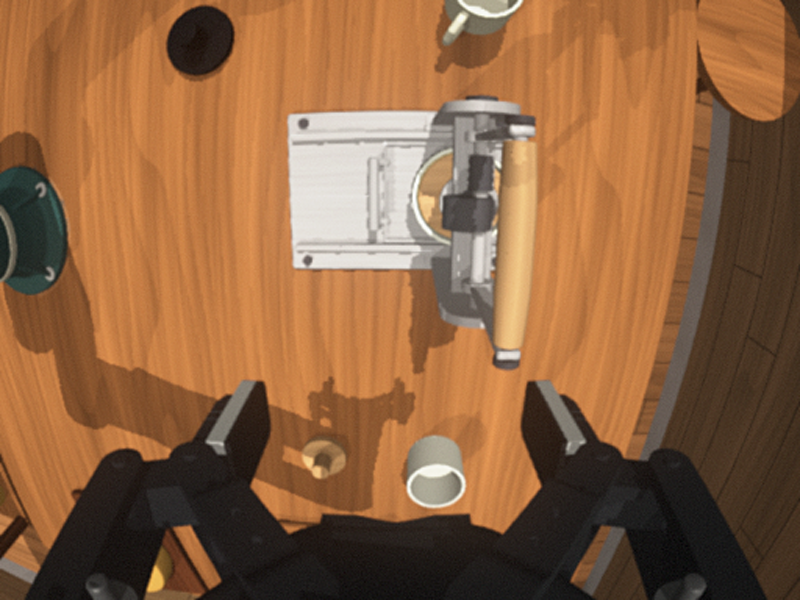

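Run:
```python
from h import *
import pickle
np.set_printoptions(precision=4,suppress=True)
k=1/1.5625
s,c=pickle.load(open('w13.pkl','rb'))
for p in((520,140),(510,348),(520.5,126),(507,358)): print(wplane(c,s,p[0]*k,p[1]*k,.323))
go(.666,.064,.36,1.623)
```

```text
[0.6623 0.1188 0.323 ]
[0.6695 0.0056 0.323 ]
[0.6621 0.126  0.323 ]
[ 0.6687 -0.0007  0.323 ]
t 13.0 pos [0.6044 0.0289 0.4152] phi 1.621 F [-0.45  0.89 -0.74] w 0.0852 tilt [-0.032   0.01   -0.9994]
shift mm [65.  53.5 31.3] turn -0.09
```

>>> send_rows --pt "0.065 0.01 0.033 0 0" --pt "0.065 0.03 0.033 0 0" --pt "0.065 0.0535 0.033 0 0" --pt "0.065 0.0535 0.033 0 0" --pt "0.065 0.0535 0.033 0 0"

```text
time: 13.42
ee_pos: [0.6651, 0.066, 0.3576]
tool_rot: [0.711, -0.703, -0.005, 0.031]
force: [-0.2, -0.3, 0.9]
gripper_width: 0.0855
```

Run:
```python
from h import *
go(.666,.063,.306,1.627)
wcap('w14')
```

```text
t 13.42 pos [0.6651 0.066  0.3576] phi 1.622 F [-0.19 -0.33  0.94] w 0.0855 tilt [-0.0374  0.0097 -0.9993]
shift mm [ 2.7 51.5 -3.6] turn -0.3
```

View pics/w14.png

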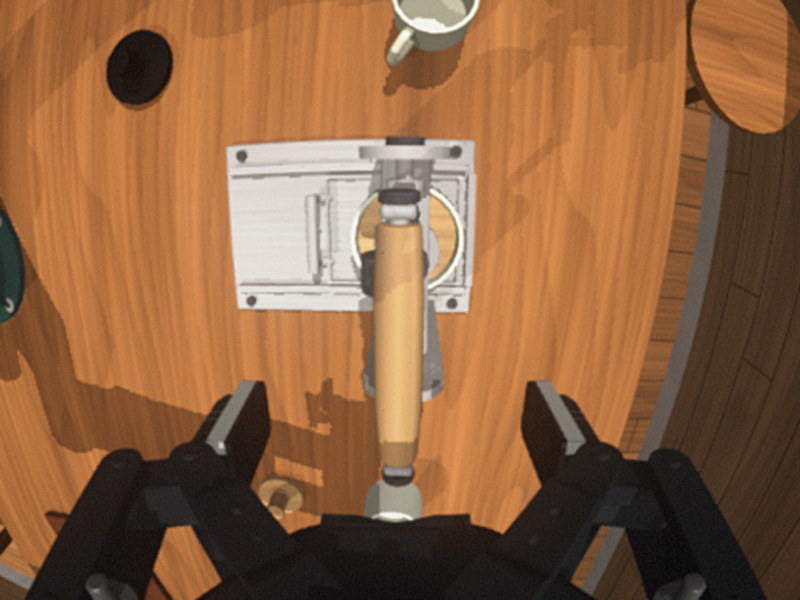

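>>> send_rows --pt "0.003 0.02 -0.0035 -0.3 0" --pt "0.003 0.04 -0.0035 -0.3 0" --pt "0.003 0.051 -0.0035 -0.3 0" --pt "0.003 0.051 -0.0035 -0.3 0" --pt "0.003 0.051 -0.0035 -0.3 0"

```text
time: 13.88
ee_pos: [0.6669, 0.0624, 0.3156]
tool_rot: [0.71, -0.703, -0.012, 0.028]
force: [0.2, 0.2, 0.6]
gripper_width: 0.0851
```

Run:
```python
from h import *
go(.666,.063,.305,1.627)
```

```text
t 13.88 pos [0.6669 0.0624 0.3156] phi 1.626 F [0.16 0.24 0.55] w 0.0851 tilt [-0.0231  0.0097 -0.9997]
shift mm [-0.6 10.6  0.6] turn -0.05
```

>>> send_rows --pt "-0.0005 0.0105 0.0005 0 0" --pt "-0.0005 0.0105 0.0005 0 0" --pt "-0.0005 0.0105 0.0005 0 100" --pt "-0.0005 0.0105 0.0005 0 140" --pt "-0.0005 0.0105 0.0005 0 180"

```text
time: 14.3
ee_pos: [0.6662, 0.063, 0.3056]
tool_rot: [0.71, -0.703, -0.012, 0.027]
force: [0.3, -0.1, 0.8]
gripper_width: 0.0517
```

Run:
```python
from h import *
go(.666,.063,.305,1.627)
from station import r; print(r.sense()['joints'].round(3))
```

```text
t 14.3 pos [0.6662 0.063  0.3056] phi 1.626 F [ 0.34 -0.12  0.77] w 0.0517 tilt [-0.0223  0.0097 -0.9997]
shift mm [-0.2  0.7  0. ] turn -0.04
[ 0.005  0.383  0.869  0.01   1.912 -0.047]
```

>>> send_rows --pt "0 0 0 0 255" --pt "0 0 0 0 255" --pt "0 0 0 0 255" --pt "0 0 0 0 255" --pt "0 0 0 0 255"

```text
time: 14.72
ee_pos: [0.6652, 0.0629, 0.3059]
tool_rot: [0.71, -0.703, -0.011, 0.028]
force: [-4.7, -1.5, 1.6]
gripper_width: 0.0176
```

Run:
```python
from h import *
go(.666,.063,.305,1.627)
wcap('w15')
```

```text
t 14.72 pos [0.6652 0.0629 0.3059] phi 1.626 F [-4.66 -1.47  1.61] w 0.0176 tilt [-0.0247  0.0095 -0.9996]
shift mm [0.8 0.8 0. ] turn -0.05
```

View pics/w15.png

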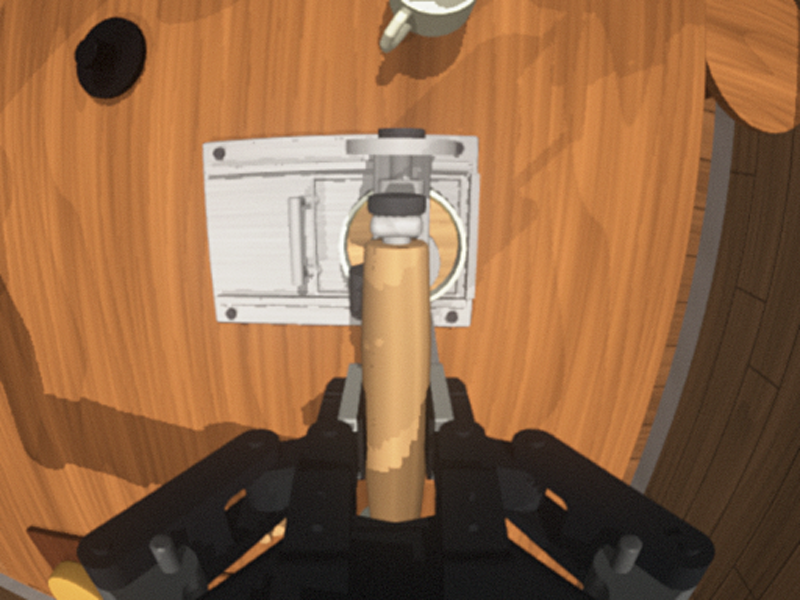

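```bash
cat >> h.py <<'E'
AX=np.array([.6655,.0629,.193]); YAW=.055
def arc(steps,off=.017):
    from station import r
    s=r.sense();q=s['tool_rot'];M=R.from_quat([q[1],q[2],q[3],q[0]]).as_matrix()
    ex=np.array([np.cos(YAW),np.sin(YAW),0])
    g=s['ee_pos']-M[:,1]*off-AX; a=np.arctan2(-g@ex,g[2])
    print('t',round(s['time'],2),s['ee_pos'].round(4),'angle',round(a,3),'rad mm',round(np.hypot(g@ex,g[2])*1000,1),'F',s['force'].round(1),'w',round(s['gripper_width'],4),'tilt',M[:,1].round(3))
    for b in steps:
        p=AX+.13*(-np.sin(b)*ex+np.array([0,0,np.cos(b)]))+M[:,1]*off
        print(b,(M.T@(p-s['ee_pos'])*1000).round(1))
E
python3 -c "
from h import *
arc([.06,.12,.2,.28,.36])"
```

```text
t 14.77 [0.6652 0.0629 0.3059] angle -0.001 rad mm 129.9 F [-5.2 -0.3  1.9] w 0.0183 tilt [-0.025  0.01  -1.   ]
0.06 [-7.9  0.3  0.2]
0.12 [-15.7   1.2   0.2]
0.2 [-25.9   3.1   0.1]
0.28 [-35.9   5.8   0.1]
0.36 [-45.7   9.3   0.1]
```

>>> send_rows --pt "-0.0079 0.0003 0 0 255" --pt "-0.0157 0.0012 0 0 255" --pt "-0.0259 0.0031 0 0 255" --pt "-0.0359 0.0058 0 0 255" --pt "-0.0457 0.0093 0 0 255"

```text
time: 15.18
ee_pos: [0.6206, 0.0606, 0.2982]
tool_rot: [0.711, -0.703, -0.013, 0.026]
force: [3.1, 0.1, -0.2]
gripper_width: 0.0181
```

```bash
python3 -c "
from h import *
arc([.4,.48,.56,.64,.7])"
```

```text
t 15.18 [0.6206 0.0606 0.2982] angle 0.35 rad mm 130.1 F [ 3.1  0.1 -0.2] w 0.0181 tilt [-0.019  0.01  -1.   ]
0.4 [-6.   2.5 -0. ]
0.48 [-15.3   7.2  -0.1]
0.56 [-24.2  12.5  -0.1]
0.64 [-32.7  18.5  -0.2]
0.7 [-38.7  23.5  -0.2]
```

Model fits well; continuing along the arc.

>>> send_rows --pt "-0.006 0.0025 0 0 255" --pt "-0.0153 0.0072 0 0 255" --pt "-0.0242 0.0125 0 0 255" --pt "-0.0327 0.0185 0 0 255" --pt "-0.0387 0.0235 0 0 255"

```text
time: 15.6
ee_pos: [0.5825, 0.0587, 0.2764]
tool_rot: [0.711, -0.703, -0.015, 0.025]
force: [2.5, 0.6, 3.1]
gripper_width: 0.018
```

```bash
python3 -c "
from h import *
arc([.76,.84,.92,1.0,1.06])"
```

```text
t 15.6 [0.5825 0.0587 0.2764] angle 0.69 rad mm 130.2 F [2.5 0.6 3.1] w 0.018 tilt [-0.014  0.01  -1.   ]
0.76 [-6.6  6.2 -0.2]
0.84 [-13.7  13.8  -0.3]
0.92 [-20.2  21.9  -0.4]
1.0 [-26.1  30.5  -0.5]
1.06 [-30.   37.2  -0.6]
```

>>> send_rows --pt "-0.0066 0.0062 0 0 255" --pt "-0.0137 0.0138 0 0 255" --pt "-0.0202 0.0219 0 0 255" --pt "-0.0261 0.0305 0 0 255" --pt "-0.03 0.0372 0 0 255"

```text
time: 16.02
ee_pos: [0.5528, 0.0572, 0.2415]
tool_rot: [0.71, -0.703, -0.017, 0.023]
force: [-0.0, -1.0, 5.8]
gripper_width: 0.0179
```

```bash
python3 -c "
from h import *
arc([1.1,1.16,1.22,1.28,1.34])"
```

```text
t 16.02 [0.5528 0.0572 0.2415] angle 1.044 rad mm 130.3 F [-0.  -1.   5.8] w 0.0179 tilt [-0.009  0.01  -1.   ]
1.1 [-3.1  6.5 -0.4]
1.16 [-6.4 13.6 -0.5]
1.22 [-9.2 20.9 -0.5]
1.28 [-11.6  28.3  -0.6]
1.34 [-13.6  35.8  -0.7]
```

>>> send_rows --pt "-0.0031 0.0065 0 0 255" --pt "-0.0064 0.0136 0 0 255" --pt "-0.0092 0.0209 0 0 255" --pt "-0.0116 0.0283 0 0 255" --pt "-0.0136 0.0358 0 0 255"

```text
time: 16.43
ee_pos: [0.5393, 0.0565, 0.208]
tool_rot: [0.71, -0.704, -0.018, 0.021]
force: [-2.8, -1.4, 7.1]
gripper_width: 0.018
```

```bash
python3 -c "
from h import *
arc([1.38,1.43,1.48,1.53,1.571])"
```

```text
t 16.43 [0.5393 0.0565 0.208 ] angle 1.322 rad mm 130.3 F [-2.8 -1.4  7.1] w 0.018 tilt [-0.005  0.009 -1.   ]
1.38 [-1.3  7.4 -0.4]
1.43 [-2.3 13.8 -0.5]
1.48 [-3.1 20.3 -0.6]
1.53 [-3.4 26.7 -0.6]
1.571 [-3.5 32.1 -0.7]
```

>>> send_rows --pt "-0.0013 0.0074 0 0 255" --pt "-0.0023 0.0138 0 0 255" --pt "-0.0031 0.0203 0 0 255" --pt "-0.0034 0.0267 0 0 255" --pt "-0.0035 0.0321 0 0 255"

```text
time: 16.85
ee_pos: [0.5353, 0.0563, 0.1775]
tool_rot: [0.71, -0.704, -0.018, 0.021]
force: [-4.7, -1.8, 7.8]
gripper_width: 0.0182
```

```bash
python3 -c "
from h import *
arc([1.571])
from station import r
wcap('w16')
c=r.capture('side');cv2.imwrite('pics/side16.png',cv2.resize(c['image'][130:290,120:300,::-1],None,fx=4,fy=4,interpolation=cv2.INTER_CUBIC))"
```

```text
t 16.85 [0.5353 0.0563 0.1775] angle 1.559 rad mm 130.4 F [-4.7 -1.8  7.8] w 0.0182 tilt [-0.004  0.008 -1.   ]
1.571 [ 0.4  1.5 -0.4]
```

View pics/side16.png

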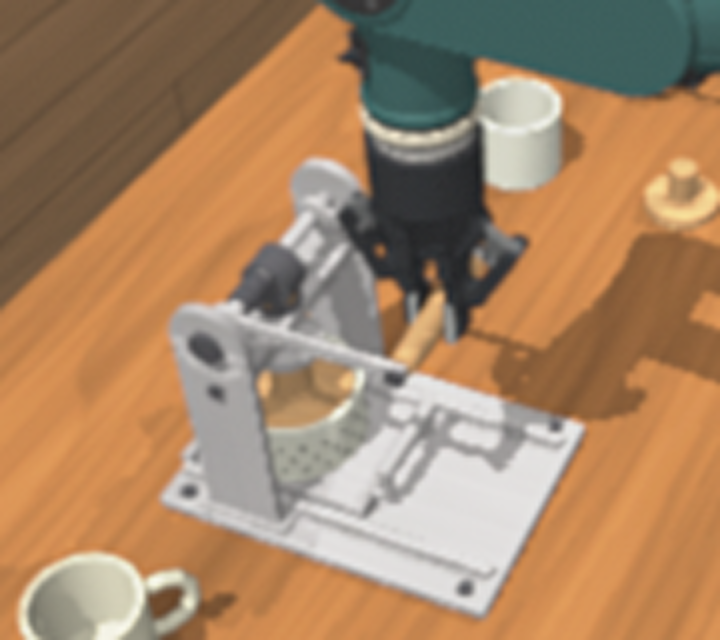

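View pics/w16.png

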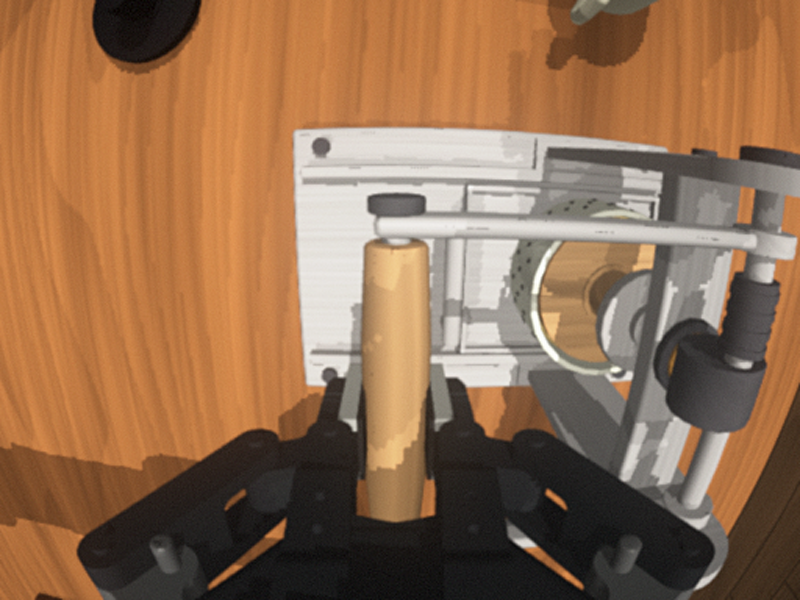

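>>> send_rows --pt "0.0003 0.0018 0 0 255" --pt "0.0003 0.0018 0 0 255" --pt "0.0003 0.0018 0 0 255" --pt "0.0003 0.0018 0 0 255" --pt "0.0003 0.0018 0 0 255"

```text
time: 17.37
ee_pos: [0.5352, 0.0563, 0.1765]
tool_rot: [0.71, -0.704, -0.018, 0.021]
force: [-4.6, -0.5, 7.0]
gripper_width: 0.0182
```

```bash
python3 -c "
from h import *
arc([1.571])
from station import r
c=r.capture('scene');cv2.imwrite('pics/scene17.png',cv2.resize(c['image'],None,fx=1.5,fy=1.5)[:,:,::-1])
arc([1.571])
"
```

```text
t 17.37 [0.5352 0.0563 0.1765] angle 1.567 rad mm 130.4 F [-4.6 -0.5  7. ] w 0.0182 tilt [-0.005  0.008 -1.   ]
1.571 [ 0.4  0.5 -0.4]
t 17.42 [0.5352 0.0562 0.1765] angle 1.567 rad mm 130.4 F [-5.4 -0.3  6.3] w 0.0182 tilt [-0.005  0.008 -1.   ]
1.571 [ 0.4  0.6 -0.3]
```

View pics/scene17.png

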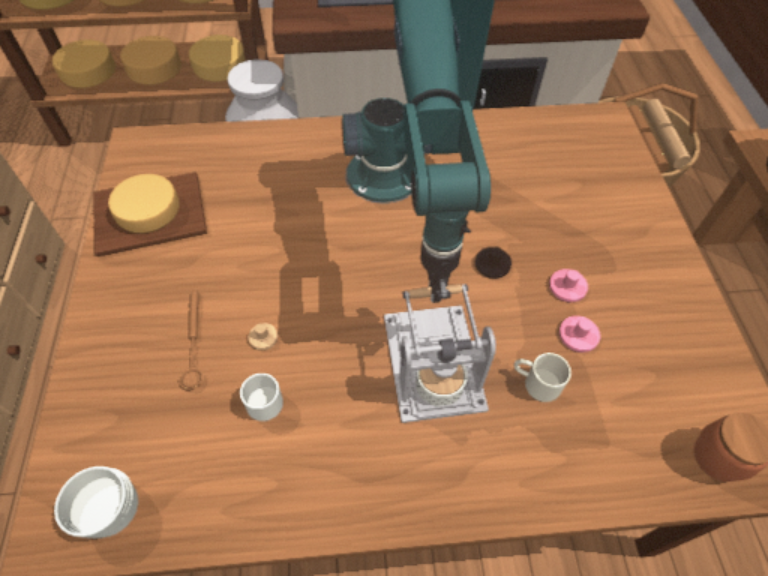

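The lever is level and steady, and the other things on the table haven't moved. Handing in.

```bash
python3 -c "
from station import r
print(r.job_done()); s=r.sense(); print(s['time'],s['ee_pos'],s['force'],s['gripper_width'])"
```

```text
the job is handed in; nothing more can be done
None
the job is handed in; nothing more can be done
```

I seated the large follower flat in the mould and pushed the tray home until it met its stop, where the push force rose to about 19 N with no further motion. I then swung the lever down by its grip and handed the job in at about 17.4 s, with the gripper still holding it.

**Last checks:**
- **Lever:** the arm's position put it at 1.567 rad (level is 1.571). It was steady, with the gripper holding the grip bar and about 6–7 N of upward force on the tool.
- **Tray and follower:** the pictures taken after lowering the lever showed the tray home and the follower still in the mould.
- **Other objects:** nothing else on the table looked moved.

No check failed or disagreed. The force of the foot on the knob and the tray's exact position could only be inferred. Handing in gave no verdict, and I could not read the robot's state afterwards.

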